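Clear the stub from the T-slot

TASK

A turned steel stub is stuck in one of the two T-slots of the fixture plate. Push the scraper that stands behind it in the same slot along towards the open end, until the stub drops into the grey chip tray, and leave the scraper standing in the slot. Leave the clamp stud in the other slot where it is.

Things in the scene. Friction and masses are not known exactly. Their poses are not given: they have to be found in the camera images.
- plate: Fixed steel plate 300 (x) x 170 (y) x 64 mm high; origin: centre of underside, on the table. T-slots along x at y = +40 and -40 mm: neck 20 wide, z 54 to 64; undercut 36 wide, z 40 (floor) to 54. Open at x = +150, closed by a bar at x = -150. A fixed grey tray lies below the open ends: x 151 to 281, full width, walls 30 high, floor 4. A loose ring, 44 wide, 8 high, lies on top between the slots.
- scraper_grip (a point): Middle of the scraper's upright black handle (24 mm along the slot, 36 across, 64 high); 110 mm above the table, 30 below the handle's top. x along the slot to the open end, z up. Below, a steel foot 80 long, 30 wide, 10 high slides loosely in the undercut and cannot be lifted out; its flat front is 40 mm ahead of this point. Loose, 0.35 kg; stands in either slot behind the stub.
- scrap_center (a point): Centre (half-way up its axis) of the stub: loose turned steel piece, 57 g, disc 28 mm diameter x 10 high on the slot floor, with a 12 mm diameter boss on top, 20 mm high in all. Held under the slot's lips, boss showing in the neck 4 mm below the plate's top. It leaves only by the open end and drops when wholly past it.
- stud_top (a point): Top of the clamp stud, a bystander: loose upright round steel stud, 12 mm diameter, with a 28 mm flanged nut, on a T-foot in the other slot, roughly beside the scraper (80 mm from slot to slot). Top is 122 mm above the table. To be left where it is.
Things that resemble listed ones, but are neither listed nor needed, are in the scene too. What is shaped like the part that bears scraper_grip but pink or yellow is not meant.

How it is judged:
By the outcome, as a careful person would: the job done as asked, in the order asked, and still so for the second after the job is handed in, with the robot touching nothing.
It also fails if it takes over 38 s, if anything falls off the work surface, if the arm or the gripper's body presses on something with over 40 N, if the wrist force passes 120 N, or if a joint passes its speed limit or range.

ROBOT

A 6-joint arm with a two-finger parallel gripper is mounted at the origin on the work surface. World frame = base frame: x ahead of the robot, y to its left, z up, the work surface at z = 0. Lengths are in m, angles in rad, forces in N, time in s.
With the tool pointing down it reaches from about 0.425 to 0.95 m from the base axis. Payload 3.5 kg.
Tool frame: the origin (TCP) lies midway between the tips of the shut fingers; the grasp point (between the pads) lies 19 mm behind it; z points along the fingers, y is the line along which they close (so a half turn about z gives the same grasp; the last joint's range is limited). The gripper opens to 85 mm and grips with 20 to 120 N. Pads are 22 mm wide; open, the fingers measure 114 mm over their backs; the gripper's body (76 mm by 85 mm) begins 54 mm behind the grasp point. The pads swing forward as they close: fully open they stand 13 mm farther back than shut.
Start: joints at [-1.406, 0.286, 1.577, -0, 1.279, -0.15], TCP at [0.209, -0.642, 0.231] pointing down, gripper open.
Joint ranges: [-2.77, 2.77], [-0.9, 2.22], [0.21, 2.48], [-1.53, 4.67], [0.24, 2.81], [-2.84, 2.84]. Speed limits (rad/s): [2.79, 2.79, 3.14, 3.14, 3.14, 3.14].

INTERFACE

Orientations are given as a unit quaternion [x, y, z, w].
In Python, from plant import ctrl gives the robot as it stands.
- The arm moves only by the tool arm_command, never from a script. Its argument "steps" is one flat list of numbers, 5 for each row, row after row: the opening in per cent of the stroke, from 0 (shut) to 100 (fully open), then the shift along the tool's x, y, z each as a share of 25 mm, from -1 to 1, then the turn about the tool's z as a share of 0.1 rad, from -1 to 1. In form: [grip, tx, ty, tz, spin, grip, tx, ty, tz, spin, ...]. A call has 1 to 8 rows; each row shifts and turns the commanded pose from where the row before left it, along the tool's axes as they then stand; what a row does not reach is not made up. A row lasts 1/12 s, in which the tool goes at most 41.7 mm and 7.16 degrees, less where a joint would pass 70% of its speed; a pose out of reach is approached as far as the arm can. A call with a number of a shift or a turn outside -1 to 1 is refused whole. A call with a gripper value outside its range is refused whole. The fingers move at their own pace and stop on an object; "squeeze" is the grip in N (left out, the last holds). Time passes only in rows, so rows that do not move let the fingers close. It gives the time, the measured TCP pose, the force, the opening and the grip force at its end, in the units of the state.
- ctrl.get_state(): the state, without advancing time (a new reading comes with each control period).
- ctrl.read_camera(name): name is "scene" or "top" or "wrist"; returns the picture (480x640x3 uint8, red, green, blue); there is no depth.
- ctrl.camera_model(name): a dict with "intrinsics" (3x3 intrinsics, pixels), "D" ([k1, k2, p1, p2, k3] as OpenCV has them; the pictures are not rectified), "rvec" (rotation vector, rad) and "tvec" (3), from world to camera coordinates, as OpenCV has them. Camera axes: x right, y down, z forward; pixel columns grow to the right and rows downward; lengths in m; the calibration is good to about 2 mm. A picture is of the moment at which its call begins: read the wrist's pose just before it. camera_model takes no time and is no camera call; for the wrist camera it gives the pose at the moment of the call.
- ctrl.sign_off(): hands the job in; it is judged then, once.
The state is a dict: "time": time; "qpos": joint angles; "dq": joint speeds; "joint_efforts": joint torques, N m; "eef_pos": TCP position; "tcp_rot": TCP orientation; "contact_force": force on the tool from outside, world axes, zero at the start; "wrist_torque": the same for the moment, N m; "opening": opening from 0.0 (shut) to 1.0 (fully open); "finger_force": force on a finger pad.
Only numpy, scipy, OpenCV 4.12 (cv2) and the standard library are available. Lean on these libraries where they do the work, as an engineer would, in place of code of your own. Each camera call takes 0.05 s, during which the arm holds its last target. There are 200 camera calls.

## Working session

There is one attempt and no reset: what is moved stays moved. The work goes in short steps, Python scripts to look and compute and a tool call to move; the robot and the scene stay as the last step left them, time stands still between calls to the robot, and variables do not carry over. Pictures are saved under pics/ and viewed, at most 10 in all, crops included, and the job is handed in when it is done.

Besides the shell and the picture viewer there is one more tool, called after ">>>" in YAML: its name, and indented under it one key for each argument. arm_command: Moves the arm, as the interface text tells. Its arguments: {"type":"object","properties":{"steps":{"type":"array","items":{"type":"number"}},"squeeze":{"type":"number"}},"required":["steps"]}

```bash
ls; mkdir -p pics
python3 - <<'E'
from plant import ctrl
import cv2,numpy as np
s=ctrl.get_state();print(s)
a=ctrl.read_camera("scene");b=ctrl.read_camera("top")
cv2.imwrite("pics/scene0.png",a[:,:,::-1]);cv2.imwrite("pics/top0.png",b[:,:,::-1])
for n in("scene","top"):print(ctrl.camera_model(n))
E
```

```text
pics
{'time': 0.0, 'qpos': array([-1.40600389e+00,  2.87199818e-01,  1.57816513e+00,  1.49152162e-05,
        1.27860083e+00, -1.49972388e-01]), 'dq': array([ 0.00143794, -0.00051885,  0.00038168,  0.00128732, -0.00075925,
        0.0006905 ]), 'joint_efforts': array([-1.14469796e-03, -4.05980802e+01, -2.92623156e+01, -1.31072707e-04,
        5.84612731e-03,  3.29217123e-06]), 'eef_pos': array([ 0.20891632, -0.64117037,  0.22993084]), 'tcp_rot': array([ 9.87640573e-01,  1.56731268e-01, -1.65358869e-06, -1.18657914e-03]), 'contact_force': array([-0.7711643 , -0.19257945,  0.01254944]), 'wrist_torque': array([-0.09255772, -0.0181958 , -0.04130365]), 'finger_force': 0.0, 'opening': 1.001038030539529}
{'intrinsics': array([[442.46846841,   0.        , 319.72419106],
       [  0.        , 442.46846841, 240.0733467 ],
       [  0.        ,   0.        ,   1.        ]]), 'D': array([0.00084414, 0.        , 0.        , 0.        , 0.        ]), 'rvec': array([ 2.37184213,  0.63481659, -0.2585477 ]), 'tvec': array([-0.46594007, -0.0460014 ,  0.86604961])}
{'intrinsics': array([[481.50046011,   0.        , 322.68373884],
       [  0.        , 481.50046011, 237.32869584],
       [  0.        ,   0.        ,   1.        ]]), 'D': array([-0.1250778,  0.       ,  0.       ,  0.       ,  0.       ]), 'rvec': array([ 2.18486276, -2.13780308,  0.15029247]), 'tvec': array([0.10881672, 0.48841519, 0.78793203])}
```

View pics/scene0.png

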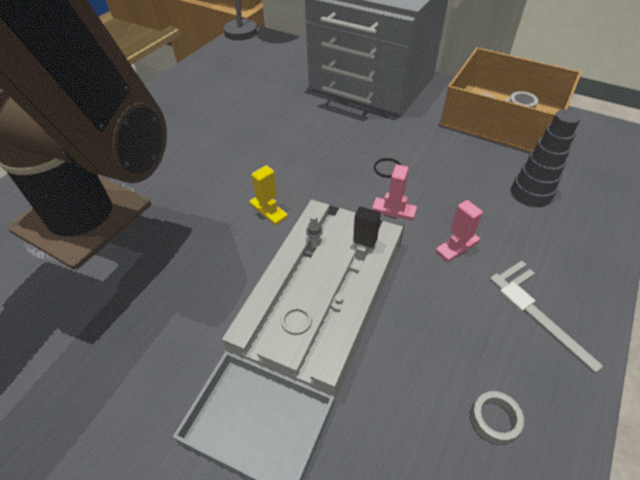

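View pics/top0.png

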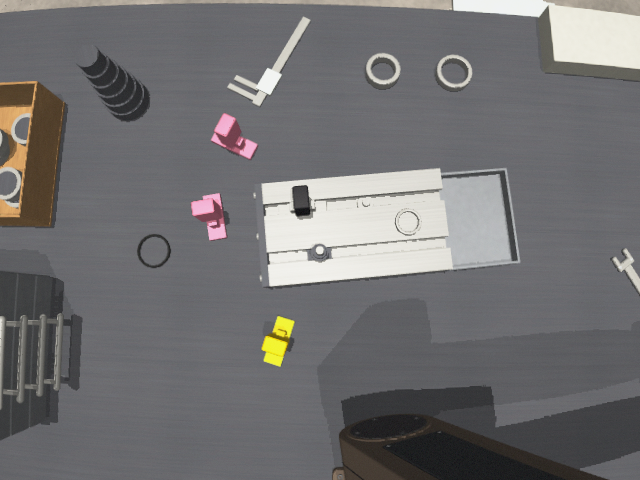

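Scene picture: black handle at (367,228), stub boss at (337,303), stud at (313,232), loose ring at (296,321). Top picture: handle (301,198), stub (366,203), stud (320,250), tray at right. Look-alikes for the scraper are pink (229,130) and (208,209), and yellow (279,342) in the top picture. The black one in the slot fits the description. I'll check it in a crop and measure.

```bash
cat > h.py <<'E'
from plant import ctrl
import cv2,numpy as np
def ray(n,px,m=None):
    m=m or ctrl.camera_model(n)
    u=cv2.undistortPoints(np.array(px,float).reshape(-1,1,2),m["intrinsics"],m["D"]).reshape(-1,2)
    R=cv2.Rodrigues(m["rvec"])[0]; t=np.array(m["tvec"]).ravel()
    return -R.T@t, np.c_[u,np.ones(len(u))]@R
def onz(n,px,z,m=None):
    c,d=ray(n,px,m); return c+d*((z-c[2])/d[:,2])[:,None]
def tri(p1,p2,n1="scene",n2="top"):
    c1,d1=ray(n1,p1);c2,d2=ray(n2,p2);d1=d1[0];d2=d2[0]
    s=np.linalg.lstsq(np.c_[d1,-d2],c2-c1,rcond=None)[0]
    a,b=c1+s[0]*d1,c2+s[1]*d2; return (a+b)/2,np.linalg.norm(a-b)
E
python3 - <<'E'
from h import *
np.set_printoptions(precision=4,suppress=True)
im=cv2.imread("pics/top0.png")
cv2.imwrite("pics/crop.png",cv2.resize(im[160:300,250:450],None,fx=4,fy=4,interpolation=cv2.INTER_CUBIC))
print("corners",onz("top",[(263,184),(441,170),(452,269),(268,286)],.064))
print("tray",onz("top",[(506,169),(519,262)],.03))
for n,a,b in(("handle",(367,228),(301,200)),("stub",(337,300),(366,203)),("studtop",(314,220),(320,250))):
    print(n,tri(a,b))
E
```

```text
corners [[ 0.5683  0.2204  0.064 ]
 [ 0.6002 -0.0767  0.064 ]
 [ 0.4342 -0.0929  0.064 ]
 [ 0.4007  0.2062  0.064 ]]
tray [[ 0.6159 -0.2042  0.03  ]
 [ 0.4505 -0.2223  0.03  ]]
handle (array([0.5349, 0.1559, 0.1075]), np.float64(0.00267304498443627))
stub (array([0.5426, 0.0487, 0.0535]), np.float64(0.0006208211171528985))
studtop (array([0.4571, 0.125 , 0.1137]), np.float64(0.0033304184122791808))
```

View pics/crop.png

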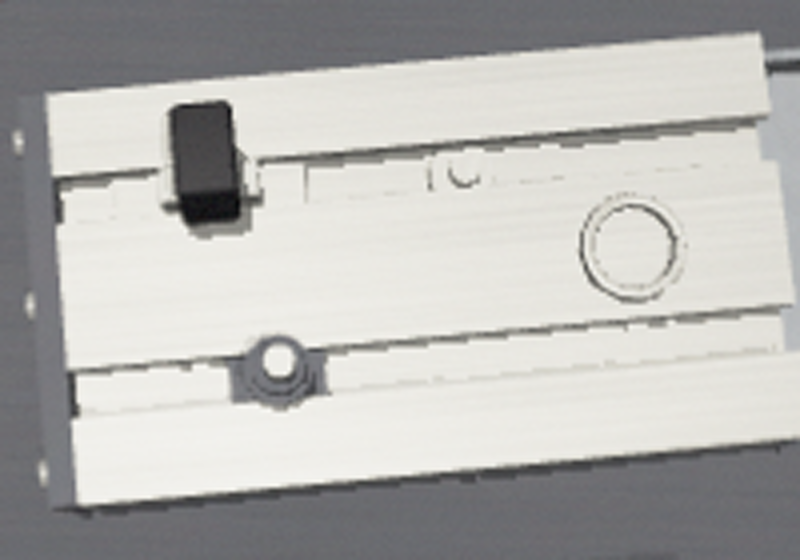

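The crop confirms the choice: the black handle stands in the far slot, with its top-face centre at about (201,147) in the crop. The foot front shows at crop x≈305, the stub boss at (464,172) and the stud at (280,360). The plate x axis points along about (0.109,-0.994), the stub sits at plate (20,40) mm and the handle at about (-87,42) mm. I'll turn the tool so that its y lies along the slot, then go above the handle.

>>> arm_command:
  steps: [100, 0.9, -0.8, 0, 0.7, 100, 0.9, -0.8, 0, 0.7, 100, 0.9, -0.8, 0, 0.65, 100, 0.9, -0.8, 0, 0, 100, 0.9, -0.8, 0, 0, 100, 0.9, -0.8, 0, 0, 100, 0.9, -0.8, 0, 0, 100, 0.9, -0.8, 0, 0]

```text
time: 0.77
eef_pos: [0.3614, -0.4541, 0.2307]
tcp_rot: [0.998, 0.055, -0.0, -0.0]
contact_force: [1.3, 0.0, -0.1]
opening: 1.001
finger_force: 0.0
```

>>> arm_command:
  steps: [100, 0.9, -0.8, 0, 0, 100, 0.9, -0.8, 0, 0, 100, 0.9, -0.8, 0, 0, 100, 0.9, -0.8, 0, 0, 100, 0.9, -0.8, 0, 0, 100, 0.9, -0.8, 0, 0, 100, 0.9, -0.8, 0, 0, 100, 0.9, -0.8, 0, 0]

```text
time: 1.43
eef_pos: [0.5227, -0.2754, 0.2308]
tcp_rot: [0.998, 0.055, -0.0, -0.0]
contact_force: [-0.7, 0.8, 0.2]
opening: 1.003
finger_force: 0.0
```

>>> arm_command:
  steps: [100, 0, -1, 0, 0, 100, 0, -1, 0, 0, 100, 0, -1, 0, 0, 100, 0, -1, 0, 0, 100, 0, -1, 0, 0, 100, 0, -1, 0, 0, 100, 0, -1, 0, 0, 100, 0, -1, 0, 0]

```text
time: 2.1
eef_pos: [0.4996, -0.0768, 0.2308]
tcp_rot: [0.998, 0.055, -0.0, -0.0]
contact_force: [0.3, 0.2, -0.0]
opening: 1.001
finger_force: 0.0
```

>>> arm_command:
  steps: [100, 0.3, -1, 0, 0, 100, 0.3, -1, 0, 0, 100, 0.3, -1, 0, 0, 100, 0.3, -1, 0, 0, 100, 0.3, -1, 0, 0, 100, 0.3, -1, 0, 0, 100, 0.3, -1, 0, 0, 100, 0.2, -1, 0, 0]

```text
time: 2.77
eef_pos: [0.5354, 0.1283, 0.2308]
tcp_rot: [0.998, 0.055, -0.0, -0.0]
contact_force: [-0.9, -0.8, -0.3]
opening: 0.995
finger_force: 0.0
```

Run:
```python
from h import *
np.set_printoptions(precision=4,suppress=True)
ctrl.read_camera("top")
s=ctrl.get_state();m=ctrl.camera_model("wrist");im=ctrl.read_camera("wrist")
print(s["eef_pos"],s["tcp_rot"]); print(m)
import pickle;pickle.dump((m,s),open("w1.pkl","wb"))
cv2.imwrite("pics/w1.png",im[:,:,::-1])
print("handle top from top cam",onz("top",[(300.2,196.7)],.14))
```

```text
[0.5352 0.1319 0.2309] [ 0.9984  0.0561 -0.0002 -0.0017]
{'intrinsics': array([[380.6413,   0.    , 310.907 ],
       [  0.    , 380.6413, 243.9716],
       [  0.    ,   0.    ,   1.    ]]), 'D': array([0.0256, 0.    , 0.    , 0.    , 0.    ]), 'rvec': array([-2.1676,  1.9377,  0.2944]), 'tvec': array([0.0725, 0.4846, 0.5388])}
handle top from top cam [[0.532  0.1553 0.14  ]]
```

View pics/w1.png

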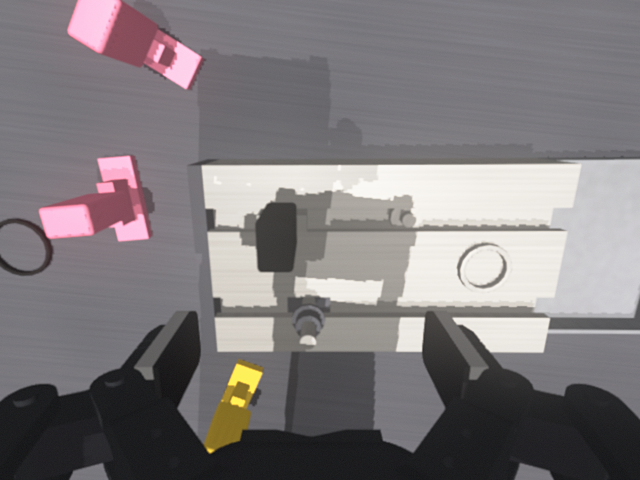

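Wrist picture: the handle covers about x 257–296, y 203–271 (its top leans to the lower end), with the stud top at (308,340), stub boss at (403,217), ring at (484,266), and plate corners near (203,163) and (580,162).

Run:
```python
from h import *
import pickle
np.set_printoptions(precision=4,suppress=True)
m,s=pickle.load(open("w1.pkl","rb"))
im=cv2.imread("pics/w1.png")
bl=(im.max(2)<55).astype(np.uint8);bl[:190]=0;bl[285:]=0;bl[:,:240]=0;bl[:,310:]=0
ys,xs=np.where(bl)
for y in(215,230,245,255,265): 
  r=xs[ys==y]; print(y,r.min(),r.max(),end=' | ')
print(ys.min(),ys.max())
u=np.array([.109,-.994]);v=np.array([.994,.109]);c=np.array([.5009,.0642])
def pl(p): d=p[:,:2]-c; return np.c_[d@u,d@v]
print("w handle top edges",pl(onz("wrist",[(257,262),(296,262),(276,271)],.14,m)))
print("w stub",pl(onz("wrist",[(403,214)],.06,m)),"stud",pl(onz("wrist",[(308,341)],.122,m)))
print("w slot edges",pl(onz("wrist",[(450,230),(560,230),(450,313),(545,318),(203,163),(580,162)],.064,m)))
print("tcp",pl(s["eef_pos"][None]),"top handle",pl(np.array([[.532,.1553]])))
```

```text
Traceback (most recent call last):
ValueError: zero-size array to reduction operation minimum which has no identity
```

Run:
```python
from h import *
import pickle
np.set_printoptions(precision=4,suppress=True)
m,s=pickle.load(open("w1.pkl","rb"))
im=cv2.imread("pics/w1.png");g=im.max(2)
for y in(215,240,262):print(y,g[y,248:306:3])
print(g[196:280:3,276])
u=np.array([.109,-.994]);v=np.array([.994,.109]);c=np.array([.5009,.0642])
def pl(p): d=p[:,:2]-c; return np.c_[d@u,d@v]
print("w handle top edges",pl(onz("wrist",[(257,262),(296,262),(276,271)],.14,m)))
print("w stub",pl(onz("wrist",[(403,214)],.06,m)),"stud",pl(onz("wrist",[(308,341)],.122,m)))
print("w slot edges",pl(onz("wrist",[(450,230),(560,230),(450,313),(545,318),(203,163),(580,162)],.064,m)))
print("tcp",pl(s["eef_pos"][None]),"top handle",pl(np.array([[.532,.1553]])))
```

```text
215 [122 123 128 181  86  65  66  65  66  65  65  63  63  62  62  61  89 112
 114 111]
240 [124 124 122  65  63  64  62  64  64  61  61  59  60  60  59  59  77 123
 121 121]
262 [223 222 223 131  62  62  62  62  63  60  60  61  59  58  58  69 124 123
 121 128]
[147 128  98  66  65  64  64  64  62  64  63  61  63  61  62  61  61  60
  61  61  61  59  62  60  60  69 122 123]
w handle top edges [[-0.099   0.0324]
 [-0.0736  0.0324]
 [-0.0868  0.0261]]
w stub [[0.013  0.0467]] stud [[-0.066  -0.0367]]
w slot edges [[ 0.0521  0.034 ]
 [ 0.1424  0.0342]
 [ 0.0604 -0.0428]
 [ 0.1447 -0.047 ]
 [-0.1502  0.0886]
 [ 0.1469  0.0894]]
tcp [[-0.0636  0.0415]] top handle [[-0.0872  0.0408]]
```

Handle top spans plate x −99…−74 (25 mm wide, so it fits the description), centre about −86.5, y ≈ 41. Go over and down.

>>> arm_command:
  steps: [100, 0, -0.9, 0, 0, 100, 0, 0, 0, 0, 100, 0, 0, 1, 0, 100, 0, 0, 1, 0, 100, 0, 0, 1, 0, 100, 0, 0, 1, 0, 100, 0, 0, 1, 0, 100, 0, 0, 0.85, 0]

```text
time: 3.53
eef_pos: [0.5321, 0.148, 0.0831]
tcp_rot: [0.999, 0.055, -0.001, 0.0]
contact_force: [-0.1, -0.6, -0.4]
opening: 1.004
finger_force: 0.0
```

>>> arm_command:
  squeeze: 40
  steps: [20, 0, 0, 0, 0, 20, 0, 0, 0, 0, 20, 0, 0, 0, 0, 20, 0, 0, 0, 0, 20, 0, 0, 0, 0, 20, 0, 0, 0, 0, 20, 0, 0, 0, 0, 20, 0, 0, 0, 0]

```text
time: 4.2
eef_pos: [0.5346, 0.15, 0.0875]
tcp_rot: [0.998, 0.055, 0.002, -0.0]
contact_force: [-0.8, 2.1, 6.8]
opening: 0.276
finger_force: 41.3
```

Gripped (opening 0.276 ≈ 23.5 mm). Start pushing gently.

>>> arm_command:
  steps: [20, 0, 0.2, 0, 0, 20, 0, 0.3, 0, 0, 20, 0, 0.4, 0, 0, 20, 0, 0.4, 0, 0, 20, 0, 0.4, 0, 0]

```text
time: 4.62
eef_pos: [0.5393, 0.1082, 0.0876]
tcp_rot: [0.998, 0.055, 0.002, -0.001]
contact_force: [0.1, 4.9, 4.2]
opening: 0.281
finger_force: 41.2
```

>>> arm_command:
  steps: [20, 0, 0.3, 0, 0, 20, 0, 0.3, 0, 0, 20, 0, 0.4, 0, 0, 20, 0, 0.4, 0, 0, 20, 0, 0.4, 0, 0, 20, 0, 0.4, 0, 0, 20, 0, 0.4, 0, 0, 20, 0, 0.4, 0, 0]

```text
time: 5.28
eef_pos: [0.5475, 0.0336, 0.0876]
tcp_rot: [0.998, 0.055, 0.002, -0.001]
contact_force: [0.5, 5.2, 4.6]
opening: 0.28
finger_force: 41.2
```

>>> arm_command:
  steps: [20, 0, 0.4, 0, 0, 20, 0, 0.4, 0, 0, 20, 0, 0.4, 0, 0, 20, 0, 0.4, 0, 0, 20, 0, 0.4, 0, 0, 20, 0, 0.4, 0, 0, 20, 0, 0.4, 0, 0, 20, 0, 0.3, 0, 0]

```text
time: 5.95
eef_pos: [0.5559, -0.044, 0.0875]
tcp_rot: [0.999, 0.055, 0.002, -0.001]
contact_force: [-1.7, 11.4, 20.8]
opening: 0.272
finger_force: 43.7
```

Run:
```python
from h import *
a=ctrl.read_camera("scene");b=ctrl.read_camera("top");s=ctrl.get_state()
print(s["eef_pos"],s["contact_force"],s["opening"])
A=cv2.resize(a[180:480,160:460],(400,400));B=cv2.resize(b[130:330,340:540],(400,400))
cv2.imwrite("pics/p1.png",np.hstack([A,B])[:,:,::-1])
```

```text
[ 0.55618764 -0.04539641  0.08753932] [-0.34042361 -0.71754431  6.71894362] 0.28059088962174117
```

View pics/p1.png

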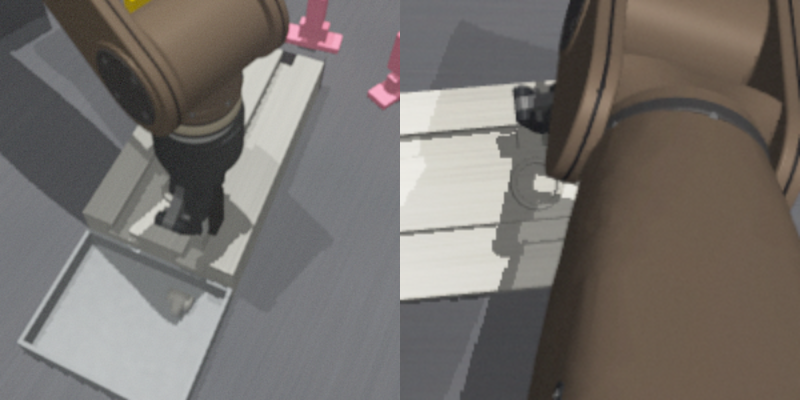

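The scene half shows the stub lying in the tray at crop (180,303), with the gripper still on the handle. The top half is covered by the arm. Release and rise.

>>> arm_command:
  steps: [75, 0, 0, 0, 0, 75, 0, 0, 0, 0, 75, 0, 0, 0, 0, 75, 0, 0, 0, 0, 75, 0, 0, 0, 0, 75, 0, 0, 0, 0]

```text
time: 6.55
eef_pos: [0.5541, -0.0443, 0.0848]
tcp_rot: [0.998, 0.055, -0.0, -0.0]
contact_force: [-0.7, 0.3, 0.7]
opening: 0.752
finger_force: 0.0
```

>>> arm_command:
  steps: [75, 0, 0, -0.5, 0, 75, 0, 0, -1, 0, 75, 0, 0, -1, 0, 75, 0, 0, -1, 0, 75, 0, 0, -1, 0, 75, 0, 0, -1, 0, 75, 0, 0, -1, 0, 75, 0, 0, -1, 0]

```text
time: 7.22
eef_pos: [0.5542, -0.0443, 0.2749]
tcp_rot: [0.998, 0.055, 0.0, 0.0]
contact_force: [0.1, -0.6, 0.3]
opening: 0.751
finger_force: 0.0
```

>>> arm_command:
  steps: [75, 0, 1, 0, 0, 75, 0, 1, 0, 0, 75, 0, 1, 0, 0, 75, 0, 1, 0, 0, 75, 0, 1, 0, 0, 75, 0, 1, 0, 0, 75, 0, 1, 0, 0, 75, 0, 1, 0, 0]

```text
time: 7.88
eef_pos: [0.5762, -0.2444, 0.2737]
tcp_rot: [0.998, 0.055, 0.0, 0.0]
contact_force: [-0.6, 1.0, 0.1]
opening: 0.751
finger_force: 0.0
```

>>> arm_command:
  steps: [75, 0, 1, 0, 0, 75, 0, 1, 0, 0, 75, 0, 1, 0, 0, 75, 0, 1, 0, 0, 75, 0, 1, 0, 0, 75, 0, 1, 0, 0, 75, 0, 0, 0, 0, 75, 0, 0, 0, 0]

```text
time: 8.55
eef_pos: [0.5924, -0.3934, 0.2728]
tcp_rot: [0.999, 0.054, -0.0, -0.0]
contact_force: [-0.5, 0.1, 0.2]
opening: 0.753
finger_force: 0.0
```

Run:
```python
from h import *
a=ctrl.read_camera("scene");b=ctrl.read_camera("top")
A=cv2.resize(a[180:480,160:460],(400,400));B=cv2.resize(b[100:340,250:530],(400,343))
B=np.vstack([B,np.zeros((57,400,3),np.uint8)])
cv2.imwrite("pics/p2.png",np.hstack([A,B])[:,:,::-1])
```

```text
(no output)
```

View pics/p2.png

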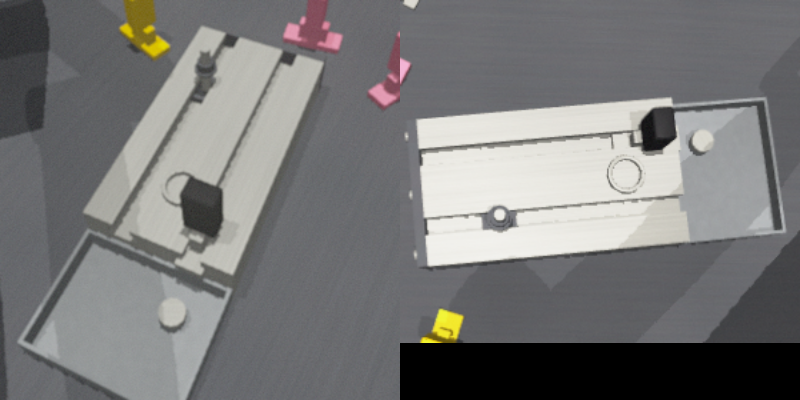

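The stub lies in the tray (crop right, 701,141), the scraper stands in the slot (658,130), and the stud (499,216) and ring (627,173) have not moved.

```bash
python3 -c "
from plant import ctrl
print(ctrl.sign_off())"
```

```text
the job is handed in; nothing more can be done
None
```

The stub is in the chip tray, the scraper stands in its slot near the open end, the clamp stud was left where it was, and the job is handed in after about 9 s of robot time; no verdict came back.

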